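Hold down the spring catch and slide the weight stand's keeper bar open

ROBOT

A 6-joint arm with a two-finger parallel gripper is mounted at the origin on the work surface. World frame = base frame: x ahead of the robot, y to its left, z up, the work surface at z = 0. Lengths are in mm, angles in rad, forces in N, time in s.
With the tool pointing down it reaches from about 300 to 1000 mm from the base axis. Payload 5.1 kg.
Tool frame: the origin (TCP) lies at the very end of the fingers, on their centre line; the grasp point (between the pads) lies 19 mm behind it; y points along the fingers, z is the direction in which the jaws open and shut, and the axes are right-handed (so a half turn about y gives the same grasp; the last joint's range is limited). The gripper opens to 95 mm and grips with 3 to 60 N. Pads are 20 mm wide; open, the fingers measure 119 mm over their backs; the gripper's body (75 mm by 180 mm) begins 59 mm behind the grasp point.
Start: joints at [-1.364, 0.124, 1.65, -0, 1.367, -0.083], TCP at [185.712, -622.893, 214.656] pointing down, gripper open.
Joint ranges: [-2.61, 2.61], [-1.02, 2.33], [0.03, 2.71], [-1.35, 4.49], [0.32, 2.68], [-2.91, 2.91]. Speed limits (rad/s): [2.57, 2.57, 3.14, 3.14, 3.14, 3.14].

INTERFACE

Orientations are given as a unit quaternion [x, y, z, w].
In Python, from workcell import sense, viewer, r gives the robot as it stands.
- The arm moves only by the tool arm_command, never from a script. Its argument "plan" is a list of rows, each a list of 7 numbers: the gripper command: -1 is shut, 1 is fully open, values between are in proportion, then the shift along the tool's x, y, z each as a share of 300 mm, from -1 to 1, then the turn, a rotation vector about the tool's x, y, z each as a share of 90 degrees, from -1 to 1. In form: [[jaw, dx, dy, dz, ax, ay, az], ...]. A call has 1 to 5 rows; each row is the pose to reach, as a shift and turn from the pose measured when the call began, along the tool's axes at that moment; what a row does not reach only later rows make up. A row lasts 1/12 s, in which the tool goes at most 41.7 mm and 7.16 degrees, less where a joint would pass 70% of its speed; a pose out of reach is approached as far as the arm can. A call with a number of a shift or a turn outside -1 to 1 is refused whole. A call with a gripper value outside its range is refused whole. The fingers move at their own pace and stop on an object; "newtons" is the grip in N (left out, the last holds). Time passes only in rows, so rows that repeat a pose let the fingers close. It gives the time, the measured TCP pose, the force and the opening at its end, in the units of the state.
- sense(): the state, without advancing time (a new reading comes with each control period).
- viewer.capture(name): name is "scene" or "top" or "wrist"; returns a dict with "pixels" (420x560x3 uint8, blue, green, red), "fx", "fy", "cx", "cy" (pixels), "eye" and "orientation" of the camera in the world. Camera axes: x right, y up, looking along -z (the intrinsics and any distortion apply to the point x, -y, -z); pixel columns grow to the right and rows downward; lengths in mm; the calibration is good to about 2 mm. A picture is of the moment at which its call begins. There is no depth.
- r.hand_in(): hands the job in, once; it reports no verdict.
Trained networks look in the newest picture that a camera, given by its name, has taken for a name from the list of things; names that differ only in an ending like _2 or _b are one class to them, and where a whole thing is asked for, a point or a joint stands for the part that bears it (a point fixed in the world has none). Each returns a list of dicts, best first, with "confidence" (0 to 1); they miss things now and then, are a little off and sometimes report something else, mostly with a low value. They report only what shows in the picture. A call takes as long as a camera call.
- viewer.regions_of(camera, label): "mask" (420x560 bool, what is visible of it) and "rect" ([centre column, centre row, width, height] in pixels, round what is visible of it).
- viewer.mark_of(camera, label): "point" ([column, row] in pixels: a listed point, or the origin of a listed thing).
The state is a dict: "time_s": time; "joint_pos": joint angles; "joint_vel": joint speeds; "tau": joint torques, N m; "ee_pos": TCP position; "orientation": TCP orientation; "force": force on the tool from outside, world axes, zero at the start; "moment": the same for the moment, N m; "finger_gap": finger opening in mm.
Only numpy, scipy, OpenCV 4.12 (cv2) and the standard library are available. Lean on these libraries where they do the work, as an engineer would, in place of code of your own. Each camera call takes 0.05 s, during which the arm holds its last target. There are 200 camera calls.

TASK

Open the keeper bar of the lead weight stand: press the spring catch's long thumb plate down with the fingertips and, keeping it down, push the bar's upright lug along over the catch until the bar is fully open against its end stop. Then let go, so that the catch springs fully up behind the lug and locks the bar open. Leave the five weights standing in their slots and everything else where it is.

Things in the scene. Friction and masses are not known exactly. Their poses are not given: they have to be found in the camera images.
- stand: Fixed grey steel stand, base 130 x 300 x 12 mm. Origin on the shelf under it; x from the thumb plate's side to the weights' side, y along the stand, the way the keeper bar opens, z up. Base spans x -85 to 45, y -150 to 150 mm. Slotted rack with weights at x 0 to 32, up to 68 mm high; keeper bar at x -12 to -4, up to 44 mm high but for its lug; catch at x -75 to -16 mm.
- keeper (a joint): Slide of the keeper bar, m: 0 = closed (its five teeth before the slots), grows along the stand's +y to 0.051 = fully open at its end stop. Starts at 0 to 0.006. Friction about 2 N; stays where left, cannot be lifted. With the catch up, the lug meets the catch's stop block at 0.008 and goes no farther.
- lug (a point): Centre of the lug's -y face, the face to push, over the thumb plate's middle (stand frame x -53, y -25 mm + joint keeper, z 53 mm); moves with the bar. The lug is an upright flat steel crosspiece on the bar, sticking out over the thumb plate: x -75 to -4 mm, 10 mm thick along y, z 43 to 63 mm, so 3 mm above the raised plate.
- catch (a joint): How far the spring catch is pressed down, m: 0 = up, 0.014 = down on its hard stop. Spring force 3 N at first, 6 N at 7 mm, 9 N fully down. From 7 mm down the lug can slide over its stop block, and then keeps it 7 mm down. Once the bar is beyond 0.047 and the catch is let go, the block springs up behind the lug and locks the bar open.
- plate (a point): Centre of the top of the catch's flat thumb plate, moves with it: stand frame x -53, y -17.5, z 40 mm when up. Plate 45 mm (x) by 95 mm (y, -65 to 30 mm). It goes straight down wherever pressed, as one piece with the stop block; a fingertip can slide along it.
- cone: Loose chrome hub centering cone, base 88 mm wide, 70 mm high, 0.9 kg; origin at the centre of its underside. A bystander.
- tray: Loose green plastic valve cap tray 75 x 110 x 22 mm; origin at the centre of its underside. A bystander.
- scraper: Loose zinc weight scraper lying flat, about 175 mm long along its y (from -85 to +90 mm), 34 mm wide, 14 mm thick. A bystander.
- weight1: Loose clip-on lead weight, 18 x 9 x 30 mm, upright in the stand's slot at y -68 mm; origin at the centre of its foot. To be left standing.
- weight2: Loose clip-on lead weight, 18 x 9 x 36 mm, upright in the stand's slot at y -34 mm; origin at the centre of its foot. To be left standing.
- weight3: Loose clip-on lead weight, 18 x 9 x 42 mm, upright in the stand's slot at y 0 mm; origin at the centre of its foot. To be left standing.
- weight4: Loose clip-on lead weight, 18 x 9 x 48 mm, upright in the stand's slot at y 34 mm; origin at the centre of its foot. To be left standing.
- weight5: Loose clip-on lead weight, 18 x 9 x 54 mm, upright in the stand's slot at y 68 mm; origin at the centre of its foot. To be left standing.
- block (a point): Centre of the top of the catch's raised stop block, moves with it: stand frame x -24, y 7.5, z 50 mm when up. The block, 16 mm (x) by 29 mm (y), stands at the plate's edge by the bar, 10 mm higher than the plate, in the lug's way.

How it is judged:
By the outcome, as a careful person would: the job done as asked, in the order asked, and still so for the second after the job is handed in, with the robot touching nothing.
It also fails if it takes over 38 s, if anything falls off the work surface, if the arm or the gripper's body presses on something with over 40 N, if the wrist force passes 120 N, or if a joint passes its speed limit or range.

## Working session

There is one attempt and no reset: what is moved stays moved. The work goes in short steps, Python scripts to look and compute and a tool call to move; the robot and the scene stay as the last step left them, time stands still between calls to the robot, and variables do not carry over. Pictures are saved under pics/ and viewed, about 8 in all and at most 12, crops included, and the job is handed in when it is done.

Besides the shell and the picture viewer there is one more tool, called after "Call:" by a JSON object that holds its "name" and its "arguments", one argument or row to a line. arm_command: Moves the arm, as the interface text tells. Shift numbers are shares of 300 mm and turn numbers shares of 90 degrees, none past 1 either way. Its arguments: {"type":"object","properties":{"plan":{"type":"array"},"newtons":{"type":"number"}},"required":["plan"]}

```bash
mkdir -p pics; ls; cat > h.py <<'E'
import numpy as np, cv2
from scipy.spatial.transform import Rotation as R
from workcell import sense, viewer, r
def cap(c,save=None):
    d=viewer.capture(c)
    if save: cv2.imwrite('pics/'+save+'.png',d['pixels'])
    return d
def ray(d,p):
    o=R.from_quat(d['orientation']).as_matrix()
    v=o@np.array([(p[0]-d['cx'])/d['fx'],-(p[1]-d['cy'])/d['fy'],-1])
    return np.array(d['eye']),v/np.linalg.norm(v)
def onz(d,p,z):
    e,v=ray(d,p); return e+v*(z-e[2])/v[2]
def proj(d,P):
    q=R.from_quat(d['orientation']).as_matrix().T@(np.array(P)-d['eye'])
    return np.array([d['cx']+d['fx']*q[0]/-q[2], d['cy']+d['fy']*q[1]/q[2]])
E
python3 - <<'E'
from h import *
s=sense();print(s['time_s'],s['ee_pos'],s['orientation'],s['finger_gap'])
for c in ('top','scene','wrist'):
    d=cap(c,c+'0'); print(c,{k:v for k,v in d.items() if k!='pixels'})
    for n in ['stand','lug','plate','block','weight1','weight5','cone','tray','scraper']:
        print(n,[(np.round(m['point'],1).tolist(),round(m['confidence'],2)) for m in viewer.mark_of(c,n)[:2]])
a=[cv2.imread(f'pics/{c}0.png') for c in ('top','scene')]
cv2.imwrite('pics/a.png',cv2.resize(cv2.hconcat(a),(800,300)))
E
```

```text
pics
0.0 [ 185.58033825 -622.29410304  213.38535529] [-0.10214419  0.70042018 -0.69897251  0.1020567 ] 95.11136668884885
top {'fx': 514.5456195090239, 'fy': 514.5456195090239, 'cx': 285.8835827299459, 'cy': 205.81494412269686, 'eye': array([ 239.38232288,   -5.45765583, 1525.82062977]), 'orientation': array([-0.07907167,  0.07732535,  0.70755825, -0.69794683])}
stand [([308.7, 188.2], 0.82)]
lug [([325.6, 194.8], 0.58)]
plate [([322.9, 195.3], 0.89)]
block [([311.8, 192.5], 0.75)]
weight1 [([298.3, 185.5], 0.63), ([306.5, 183.4], 0.61)]
weight5 [([298.3, 185.5], 0.63), ([306.5, 183.4], 0.61)]
cone [([146.2, 224.2], 0.92)]
tray [([431.3, 212.7], 0.6)]
scraper [([259.3, 276.1], 0.77)]
scene {'fx': 520.6636746792491, 'fy': 520.6636746792491, 'cx': 280.0696715662906, 'cy': 203.6535694865934, 'eye': array([1148.96774623, -494.49596649, 1065.28133506]), 'orientation': array([0.30085833, 0.13617279, 0.40802364, 0.85115095])}
stand [([277.3, 260.8], 0.87)]
lug [([250.5, 253.2], 0.91)]
plate [([253.1, 253.2], 0.83)]
block [([257.1, 173.0], 0.68), ([267.7, 248.5], 0.58)]
weight1 [([287.4, 242.8], 0.64), ([273.8, 289.0], 0.62)]
weight5 [([287.4, 242.8], 0.64), ([273.8, 289.0], 0.62)]
cone [([387.6, 146.8], 0.81), ([251.3, 254.0], 0.24)]
tray [([122.3, 330.3], 0.76)]
scraper [([260.5, 171.5], 0.59)]
wrist {'fx': 357.6406485307577, 'fy': 357.6406485307577, 'cx': 272.9506096092002, 'cy': 212.37971964612876, 'eye': array([ 249.33498951, -603.53704353,  384.13768379]), 'orientation': array([-0.09554452,  0.07199064, -0.59304652,  0.79623139])}
stand []
lug []
plate []
block []
weight1 []
weight5 []
cone []
tray []
scraper []
```

```bash
python3 - <<'E'
from h import *
T=cap('top');S=cap('scene')
def tri(a,b):
    e1,v1=ray(T,a);e2,v2=ray(S,b)
    A=np.stack([v1,-v2],1);t=np.linalg.lstsq(A,e2-e1,rcond=None)[0]
    p,q=e1+t[0]*v1,e2+t[1]*v2
    return np.round((p+q)/2,1),round(np.linalg.norm(p-q),1)
for n,a,b in [('stand',(308.7,188.2),(277.3,260.8)),('lug',(325.6,194.8),(250.5,253.2)),('plate',(322.9,195.3),(253.1,253.2)),('block',(311.8,192.5),(267.7,248.5)),('cone',(146.2,224.2),(387.6,146.8)),('tray',(431.3,212.7),(122.3,330.3)),('scraper',(259.3,276.1),(260.5,171.5))]:
    print(n,*tri(a,b))
E
```

```text
stand [635.8 -71.6  12.4] 5.6
lug [ 602.7 -121.4   54. ] 0.1
plate [ 602.9 -114.    47.2] 0.2
block [612.7 -80.3  46.5] 2.4
cone [532.1 417.9   7.3] 3.7
tray [ 556.9 -442.4   -2.1] 4.4
scraper [373.7  80.   -3.2] 6.0
```

View pics/a.png

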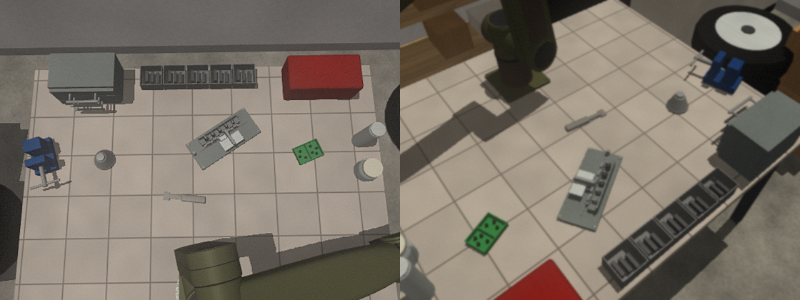

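```bash
cat >> h.py <<'E'
def target(yawz):
    z=np.array([np.cos(yawz),np.sin(yawz),0]);y=np.array([0,0,-1.]);x=np.cross(y,z)
    return R.from_matrix(np.stack([x,y,z],1))
def to(P,yawz=None):
    s=sense();o=R.from_quat(s['orientation'])
    d=o.inv().apply(np.array(P)-s['ee_pos'])/300
    a=(o.inv()*target(yawz)).as_rotvec()/(np.pi/2) if yawz is not None else np.zeros(3)
    print('t',round(s['time_s'],2),'pos',np.round(s['ee_pos'],1),'F',np.round(s['force'],1),'gap',round(s['finger_gap'],1)); print('shift',np.round(d,4),'turn',np.round(a,4))
E
python3 - <<'E'
from h import *
s=sense();o=R.from_quat(s['orientation']).as_matrix();print(o.round(3))
for k in range(4):
    y=np.radians(28+90*k);print(28+90*k);to((590,-125,200),y)
E
```

```text
[[-0.958 -0.     0.286]
 [-0.286  0.    -0.958]
 [-0.    -1.    -0.   ]]
28
t 1.6 pos [ 185.7 -622.9  214.7] F [ 0.8  1.2 -0.3] gap 95.2
shift [-1.7657  0.0489 -1.2054] turn [ 0.     -1.1266 -0.    ]
118
t 1.6 pos [ 185.7 -622.9  214.7] F [ 0.8  1.2 -0.3] gap 95.2
shift [-1.7657  0.0489 -1.2054] turn [0.     1.8734 0.    ]
208
t 1.6 pos [ 185.7 -622.9  214.7] F [ 0.8  1.2 -0.3] gap 95.2
shift [-1.7657  0.0489 -1.2054] turn [0.     0.8734 0.    ]
298
t 1.6 pos [ 185.7 -622.9  214.7] F [ 0.8  1.2 -0.3] gap 95.2
shift [-1.7657  0.0489 -1.2054] turn [ 0.     -0.1266 -0.    ]
```

Call:
{"name": "arm_command", "arguments": {
  "plan": [
    [-1,-0.97,0,-0.66,0,-0.127,0],
    [-1,-0.97,0,-0.66,0,-0.127,0],
    [-1,-0.97,0,-0.66,0,-0.127,0],
    [-1,-0.97,0,-0.66,0,-0.127,0],
    [-1,-0.97,0,-0.66,0,-0.127,0]
  ],
  "newtons": 20
}}

```text
time_s: 2.02
ee_pos: [318.1, -459.8, 214.8]
orientation: [0.171, -0.686, 0.686, -0.171]
force: [0.3, 0.2, -0.0]
finger_gap: 67.2
```

```bash
python3 - <<'E'
from h import *
to((590,-125,200),np.radians(298))
E
```

```text
t 2.02 pos [ 318.1 -459.8  214.8] F [ 0.3  0.2 -0. ] gap 67.2
shift [-1.3242  0.0493 -0.5601] turn [-0.0002 -0.0001 -0.0001]
```

Orientation is now set; continue.

Call:
{"name": "arm_command", "arguments": {
  "plan": [
    [-1,-0.95,0.03,-0.4,0,0,0],
    [-1,-0.95,0.03,-0.4,0,0,0],
    [-1,-0.95,0.03,-0.4,0,0,0],
    [-1,-0.95,0.03,-0.4,0,0,0],
    [-1,-0.95,0.03,-0.4,0,0,0]
  ]
}}

```text
time_s: 2.43
ee_pos: [449.6, -298.0, 209.0]
orientation: [0.171, -0.686, 0.687, -0.171]
force: [1.5, -0.4, 0.3]
finger_gap: 34.0
```

```bash
python3 - <<'E'
from h import *
to((590,-125,200),np.radians(298))
d=cap('wrist','w1');print(d['eye'],R.from_quat(d['orientation']).as_matrix().round(2))
for n in ['stand','lug','plate','block']:
        print(n,[(np.round(m['point'],1).tolist(),round(m['confidence'],2)) for m in viewer.mark_of('wrist',n)[:2]])
E
```

```text
t 2.43 pos [ 449.6 -298.   209. ] F [ 1.5 -0.4  0.3] gap 34.0
shift [-0.6838  0.03   -0.2898] turn [-0.0008 -0.0002 -0.0003]
[ 508.05147559 -266.29106058  378.52093806] [[ 0.47  0.86  0.21]
 [-0.88  0.46  0.11]
 [ 0.   -0.24  0.97]]
stand []
lug []
plate []
block []
```

Call:
{"name": "arm_command", "arguments": {
  "plan": [
    [-1,-0.68,0.03,-0.29,0,0,0],
    [-1,-0.68,0.03,-0.29,0,0,0],
    [-1,-0.68,0.03,-0.29,0,0,0],
    [-1,-0.68,0.03,-0.29,0,0,0],
    [-1,-0.68,0.03,-0.29,0,0,0]
  ]
}}

```text
time_s: 3.1
ee_pos: [579.8, -138.4, 200.4]
orientation: [0.17, -0.686, 0.687, -0.17]
force: [-0.0, -1.5, 0.7]
finger_gap: 0.6
```

```bash
python3 - <<'E'
from h import *
from scipy.optimize import least_squares
W=cap('wrist','w2');w={}
M={'stand':(0,0,0),'lug':(-53,-22,53),'plate':(-53,-17.5,40),'block':(-24,7.5,50)}
for n in M:
    m=viewer.mark_of('wrist',n); print(n,[(np.round(k['point'],1).tolist(),round(k['confidence'],2)) for k in m[:2]])
    if m:w[n]=np.array(m[0]['point'])
wt=[m['point'] for m in viewer.mark_of('wrist','weight1') if m['confidence']>.3]
print('weights',np.round(wt).tolist())
T=cap('top');S=cap('scene')
for c,D in(('top',T),('scene',S)):
    for n in M: print(c,n,[(np.round(k['point'],1).tolist(),round(k['confidence'],2)) for k in viewer.mark_of(c,n)[:2]])
def world(p,q):
    c,s=np.cos(p[2]),np.sin(p[2]);return np.array([p[0]+c*q[0]-s*q[1],p[1]+s*q[0]+c*q[1],q[2]])
f=lambda p:np.concatenate([proj(W,world(p,np.array(M[n])+([0,p[3]-3,0] if n=='lug' else [0,0,0])))-w[n] for n in w]+[[.2*(p[3]-3)]])
q=least_squares(f,[630,-73,.49,3],loss='soft_l1');print(q.x,np.degrees(q.x[2]),f(q.x).round(1))
im=W['pixels'].copy()
for P in [(-85,-150,12),(45,-150,12),(45,150,12),(-85,150,12),(-75.5,-65,40),(-75.5,30,40),(-30.5,-65,40),(-53,-25,53)]:
    u=proj(W,world(q.x,P));cv2.circle(im,tuple(int(x) for x in u),3,(0,0,255),-1)
cv2.imwrite('pics/w2a.png',im);to((590,-125,200),np.radians(298))
E
```

```text
stand [([239.7, 112.8], 0.7)]
lug [([271.2, 168.7], 0.58)]
plate [([265.0, 167.2], 0.55)]
block [([233.7, 137.2], 0.78)]
weights [[206.0, 99.0], [308.0, 88.0], [275.0, 92.0], [239.0, 102.0], [168.0, 101.0]]
top stand [([309.2, 188.1], 0.91), ([146.0, 222.3], 0.65)]
top lug []
top plate [([258.1, 278.2], 0.4)]
top block []
scene stand [([278.2, 263.4], 0.87), ([122.1, 329.7], 0.64)]
scene lug [([252.1, 253.6], 0.89)]
scene plate [([253.1, 254.5], 0.83)]
scene block [([267.3, 246.7], 0.68), ([256.4, 172.5], 0.26)]
[634.74128711 -73.23639991   6.9005198    1.94532252] 395.3706611753069 [ 1.7 -0.7 -0.1 -0.6  0.2  0.1 -1.5  2.3 -0.2]
t 3.9 pos [ 579.2 -137.9  200.3] F [-0.1  0.3  0.8] gap 0.4
shift [-0.052   0.0009 -0.0211] turn [-0.0005  0.0002  0.0001]
```

View pics/w2a.png

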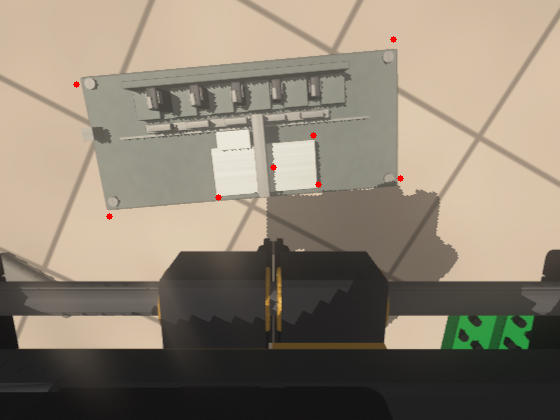

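```bash
cat > fit.py <<'E'
from h import *
from scipy.optimize import least_squares
def world(p,q):
    c,s=np.cos(p[2]),np.sin(p[2]);return np.array([p[0]+c*q[0]-s*q[1],p[1]+s*q[0]+c*q[1],q[2]])
E
python3 - <<'E'
from fit import *
W=cap('wrist','w3')
C=[((45,150,12),(82,78)),((45,-150,12),(397,49)),((-85,-150,12),(398,181)),((-85,150,12),(107,210)),((-75.5,-65,40),(319,187)),((-30.5,-65,40),(315,141)),((-75.5,30,40),(219,196))]
f=lambda p:np.concatenate([proj(W,world(p,a))-b for a,b in C])
q=least_squares(f,[630,-73,.6],loss='soft_l1');print(q.x,np.degrees(q.x[2]),f(q.x).round(1))
p=q.x
im=cv2.resize(W['pixels'][100:230,60:420],None,fx=2.2,fy=2.2,interpolation=cv2.INTER_CUBIC)
for P in [(-75,-25,63),(-4,-25,63),(-53,-17.5,40),(-75.5,-65,40),(-75.5,30,40)]:
    u=(proj(W,world(p,P))-[60,100])*2.2;cv2.circle(im,tuple(int(x) for x in u),2,(0,0,255),-1)
cv2.imwrite('pics/w3a.png',im)
E
```

```text
[ 6.34893583e+02 -7.47287283e+01  5.79763133e-01] 33.21798065373831 [-2.5 -0.6  1.8 -2.6  1.7  3.9  0.   0.9 -0.5  0.9  0.5 -2.1 -1.5  0.9]
```

View pics/w3a.png

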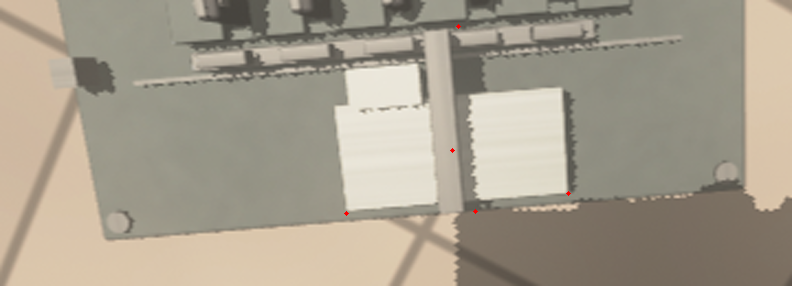

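```bash
python3 - <<'E'
from fit import *
p=(634.9,-74.7,np.radians(33.2))
P=world(p,(-56,-46,90));print(P);to(P,np.radians(303.2))
E
```

```text
[ 613.22910673 -143.85469893   90.        ]
t 3.95 pos [ 579.2 -137.8  200.3] F [ 0.6 -0.2 -0.1] gap 0.1
shift [-0.0907  0.3676  0.0707] turn [-0.0005 -0.0575  0.0002]
```

Call:
{"name": "arm_command", "arguments": {
  "plan": [
    [-1,-0.091,0.2,0.071,0,-0.058,0],
    [-1,-0.091,0.28,0.071,0,-0.058,0],
    [-1,-0.091,0.35,0.071,0,-0.058,0],
    [-1,-0.091,0.367,0.071,0,-0.058,0],
    [-1,-0.091,0.367,0.071,0,-0.058,0]
  ]
}}

```text
time_s: 4.37
ee_pos: [611.3, -143.1, 87.1]
orientation: [-0.204, 0.679, -0.677, 0.201]
force: [0.0, -0.3, 0.2]
finger_gap: 0.2
```

```bash
python3 - <<'E'
from fit import *
p=(634.9,-74.7,np.radians(33.2))
W=cap('wrist','w4');im=W['pixels'].copy()
to(world(p,(-56,-46,45)),np.radians(303.2))
for P in [(-75,-25,63),(-4,-25,63),(-53,-17.5,40),(-75.5,-65,40),(-30.5,-65,40),(-75.5,30,40),(-32,22,50),(-16,22,50)]:
    u=proj(W,world(p,P));print(P,u.round());cv2.circle(im,tuple(int(x) for x in u),2,(0,0,255),-1)
cv2.imwrite('pics/w4a.png',im)
E
```

```text
t 4.42 pos [ 613.1 -143.7   90. ] F [ 0.7 -0.6  0.5] gap 0.7
shift [-0.0003  0.1499  0.0008] turn [0.0002 0.0006 0.0007]
(-75, -25, 63) [241. 274.]
(-4, -25, 63) [238. 151.]
(-53, -17.5, 40) [232. 227.]
(-75.5, -65, 40) [306. 260.]
(-30.5, -65, 40) [308. 192.]
(-75.5, 30, 40) [159. 260.]
(-32, 22, 50) [162. 197.]
(-16, 22, 50) [160. 170.]
```

View pics/w4a.png

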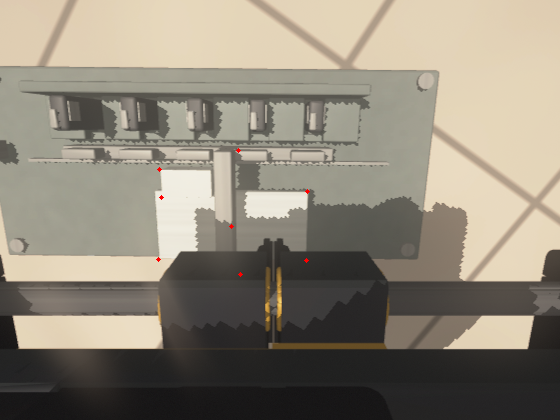

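Call:
{"name": "arm_command", "arguments": {
  "plan": [
    [-1,0,0.08,0,0,0,0],
    [-1,0,0.14,0,0,0,0],
    [-1,0,0.165,0,0,0,0],
    [-1,0,0.18,0,0,0,0],
    [-1,0,0.19,0,0,0,0]
  ]
}}

```text
time_s: 4.83
ee_pos: [613.7, -143.9, 35.1]
orientation: [0.202, -0.677, 0.678, -0.202]
force: [-2.8, 0.8, 4.9]
finger_gap: 0.6
```

```bash
python3 - <<'E'
from fit import *
p=(634.9,-74.7,np.radians(33.2))
to(world(p,(-56,-46,28)),np.radians(303.2))
E
```

```text
t 4.83 pos [ 613.7 -143.9   35.1] F [-2.8  0.8  4.9] gap 0.6
shift [ 0.0013  0.0238 -0.0012] turn [-0.0006  0.0006  0.0001]
```

Call:
{"name": "arm_command", "arguments": {
  "plan": [
    [-1,0,0.012,0,0,0,0],
    [-1,0,0.02,0,0,0,0],
    [-1,0,0.027,0,0,0,0],
    [-1,0,0.027,0,0,0,0]
  ]
}}

```text
time_s: 5.17
ee_pos: [614.7, -144.2, 29.0]
orientation: [0.202, -0.677, 0.678, -0.203]
force: [-3.7, 1.1, 6.3]
finger_gap: 0.6
```

```bash
python3 - <<'E'
from fit import *
p=(634.9,-74.7,np.radians(33.2))
for y in(-46,-25,-10,5,16): to(world(p,(-56,y,27)),np.radians(303.2))
E
```

```text
t 5.17 pos [ 614.7 -144.2   29. ] F [-3.7  1.1  6.3] gap 0.6
shift [ 0.0034  0.0067 -0.0036] turn [-0.0015  0.0007 -0.0006]
t 5.17 pos [ 614.7 -144.2   29. ] F [-3.7  1.1  6.3] gap 0.6
shift [ 0.0033  0.0065 -0.0736] turn [-0.0015  0.0007 -0.0006]
t 5.17 pos [ 614.7 -144.2   29. ] F [-3.7  1.1  6.3] gap 0.6
shift [ 0.0033  0.0064 -0.1236] turn [-0.0015  0.0007 -0.0006]
t 5.17 pos [ 614.7 -144.2   29. ] F [-3.7  1.1  6.3] gap 0.6
shift [ 0.0032  0.0063 -0.1736] turn [-0.0015  0.0007 -0.0006]
t 5.17 pos [ 614.7 -144.2   29. ] F [-3.7  1.1  6.3] gap 0.6
shift [ 0.0032  0.0062 -0.2103] turn [-0.0015  0.0007 -0.0006]
```

Call:
{"name": "arm_command", "arguments": {
  "plan": [
    [-1,0.002,0.008,-0.02,0,0,0],
    [-1,0.003,0.008,-0.045,0,0,0],
    [-1,0.003,0.008,-0.07,0,0,0],
    [-1,0.003,0.008,-0.095,0,0,0],
    [-1,0.003,0.008,-0.12,0,0,0]
  ]
}}

```text
time_s: 5.58
ee_pos: [598.8, -117.2, 30.9]
orientation: [0.199, -0.674, 0.681, -0.206]
force: [3.8, -5.9, 5.1]
finger_gap: 0.6
```

```bash
python3 - <<'E'
from fit import *
p=(634.9,-74.7,np.radians(33.2))
for y in(-10,15): to(world(p,(-56,y,27)),np.radians(303.2))
E
```

```text
t 5.58 pos [ 598.8 -117.2   30.9] F [ 3.8 -5.9  5.1] gap 0.6
shift [ 0.0084  0.0127 -0.0194] turn [-0.0086  0.0008 -0.0046]
t 5.58 pos [ 598.8 -117.2   30.9] F [ 3.8 -5.9  5.1] gap 0.6
shift [ 0.0083  0.0115 -0.1027] turn [-0.0086  0.0008 -0.0046]
```

Call:
{"name": "arm_command", "arguments": {
  "plan": [
    [-1,0.006,0.016,-0.02,0,0,0],
    [-1,0.008,0.018,-0.04,0,0,0],
    [-1,0.008,0.018,-0.06,0,0,0],
    [-1,0.008,0.018,-0.08,0,0,0],
    [-1,0.008,0.018,-0.09,0,0,0]
  ]
}}

```text
time_s: 6.0
ee_pos: [587.2, -98.4, 30.4]
orientation: [0.195, -0.67, 0.684, -0.21]
force: [3.0, -5.5, 8.1]
finger_gap: 0.6
```

```bash
python3 - <<'E'
from fit import *
p=(634.9,-74.7,np.radians(33.2))
W=cap('wrist','w5');im=W['pixels'].copy()
to(world(p,(-56,15,27)),np.radians(303.2))
for P in [(-75,26,63),(-4,26,63),(-32,22,43),(-16,22,43)]:
    u=proj(W,world(p,P));cv2.circle(im,tuple(int(x) for x in u),2,(0,0,255),-1)
cv2.imwrite('pics/w5a.png',im)
E
```

```text
t 6.05 pos [587.  -98.1  30.3] F [ 1.7 -4.4  7.8] gap 0.4
shift [ 0.0106  0.0102 -0.0281] turn [-0.0158  0.0013 -0.0093]
```

View pics/w5a.png

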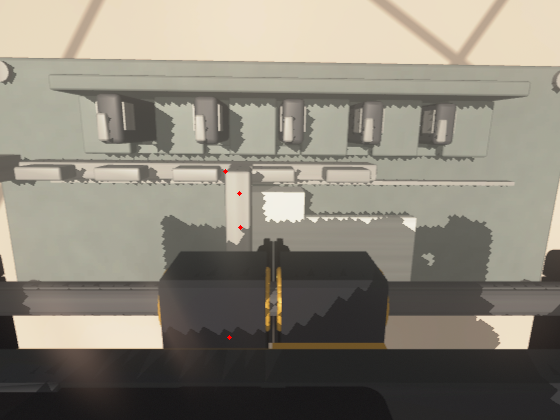

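Call:
{"name": "arm_command", "arguments": {
  "plan": [
    [-1,0.01,0.016,-0.02,-0.01,0,-0.005],
    [-1,0.01,0.018,-0.035,-0.01,0,-0.005],
    [-1,0.01,0.018,-0.05,-0.01,0,-0.005],
    [-1,0.01,0.018,-0.06,-0.01,0,-0.005],
    [-1,0.01,0.018,-0.06,-0.01,0,-0.005]
  ]
}}

```text
time_s: 6.47
ee_pos: [582.3, -90.4, 30.2]
orientation: [0.195, -0.669, 0.685, -0.211]
force: [9.3, -16.0, 2.1]
finger_gap: 0.5
```

```bash
python3 - <<'E'
from fit import *
p=(634.9,-74.7,np.radians(33.2))
W=cap('wrist','w6');im=W['pixels'].copy()
to(world(p,(-56,20,27)),np.radians(303.2))
for P in [(-4,20,63),(-4,26,63),(-4,36,63),(-32,22,43),(-16,22,43)]:
    u=proj(W,world(p,P));cv2.circle(im,tuple(int(x) for x in u),2,(0,0,255),-1)
cv2.imwrite('pics/w6a.png',im)
E
```

```text
t 6.52 pos [582.3 -90.4  30.1] F [  9.4 -15.3   1.6] gap 0.6
shift [ 0.0114  0.0099 -0.0146] turn [-0.0182  0.002  -0.01  ]
```

View pics/w6a.png

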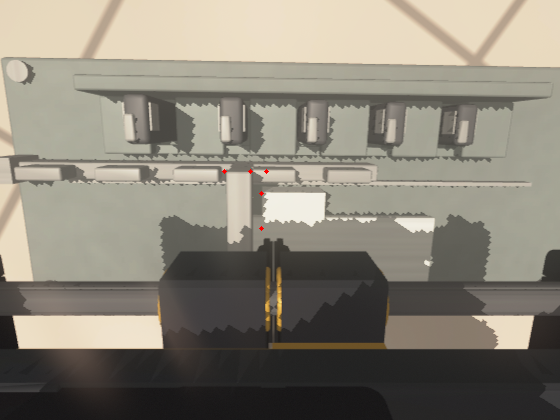

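Call:
{"name": "arm_command", "arguments": {
  "plan": [
    [-1,0.0,0.005,0.01,0,0,0],
    [-1,0.0,0.0,0.02,0,0,0],
    [-1,0,-0.04,0.02,0,0,0],
    [-1,0,-0.1,0.02,0,0,0],
    [-1,0,-0.2,0.02,0,0,0]
  ]
}}

```text
time_s: 6.93
ee_pos: [581.7, -93.9, 88.5]
orientation: [0.197, -0.67, 0.684, -0.21]
force: [0.9, 0.5, 0.5]
finger_gap: 0.2
```

Call:
{"name": "arm_command", "arguments": {
  "plan": [
    [-1,-0.02,-0.1,0.1,0,0,0],
    [-1,-0.02,-0.2,0.1,0,0,0],
    [-1,-0.02,-0.3,0.1,0,0,0],
    [-1,-0.02,-0.3,0.1,0,0,0]
  ]
}}

```text
time_s: 7.27
ee_pos: [605.2, -115.4, 188.3]
orientation: [0.192, -0.667, 0.687, -0.214]
force: [0.8, -0.7, 1.1]
finger_gap: 0.5
```

```bash
python3 - <<'E'
from fit import *
p=(634.9,-74.7,np.radians(33.2))
W=cap('wrist','w7');im=W['pixels'].copy()
to(world(p,(-56,20,100)),np.radians(303.2))
for P in [(-4,26,63),(-4,36,63),(-32,22,50),(-16,22,50),(-75.5,-65,40),(-30.5,-65,40)]:
    u=proj(W,world(p,P));cv2.circle(im,tuple(int(x) for x in u),1,(0,0,255),-1)
cv2.imwrite('pics/w7a.png',im)
S=cap('scene','s7')['pixels'];cv2.imwrite('pics/s7a.png',cv2.resize(S[180:340,180:380],None,fx=3.5,fy=3.5,interpolation=cv2.INTER_CUBIC))
E
```

```text
t 7.32 pos [ 603.9 -115.   185.1] F [-0.1  0.6 -1.1] gap 0.4
shift [ 0.0313  0.2791 -0.1316] turn [-0.0204  0.0021 -0.0118]
```

View pics/w7a.png

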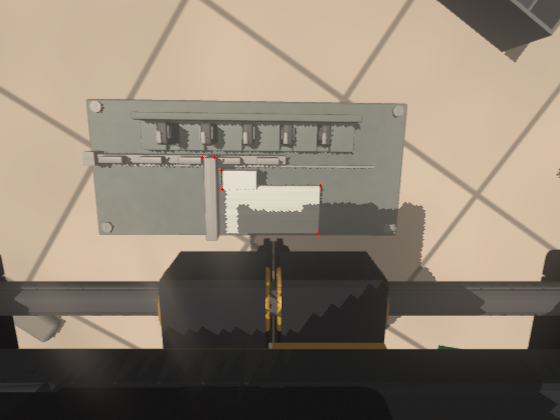

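View pics/s7a.png

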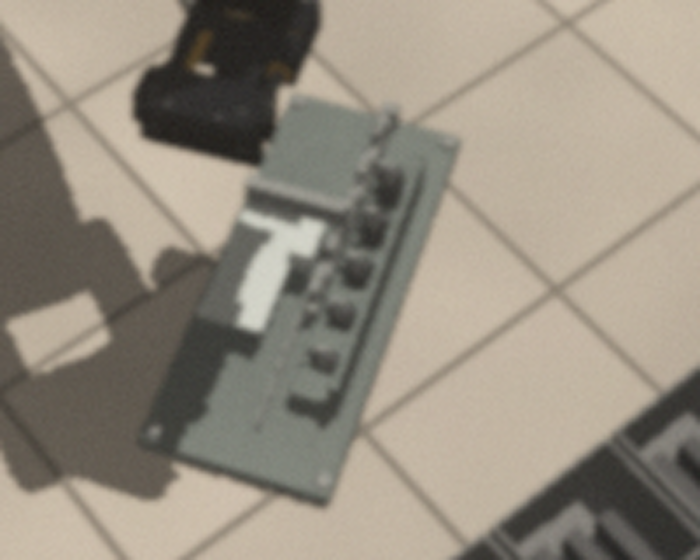

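```bash
python3 - <<'E'
from fit import *
p=(634.9,-74.7,np.radians(33.2))
W=cap('wrist','w8');im=cv2.resize(W['pixels'][140:250,180:340],None,fx=5,fy=5,interpolation=cv2.INTER_CUBIC)
for P in [(-4,26,63),(-4,36,63),(-75,26,63),(-75,36,63),(-32,22,50),(-16,22,50),(-32,-7,50),(-75.5,-65,40),(-30.5,-65,40),(-30.5,30,40)]:
    u=(proj(W,world(p,P))-[180,140]+.5)*5;cv2.circle(im,tuple(int(x) for x in u),2,(0,0,255),-1)
cv2.imwrite('pics/w8a.png',im)
E
```

```text
(no output)
```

View pics/w8a.png

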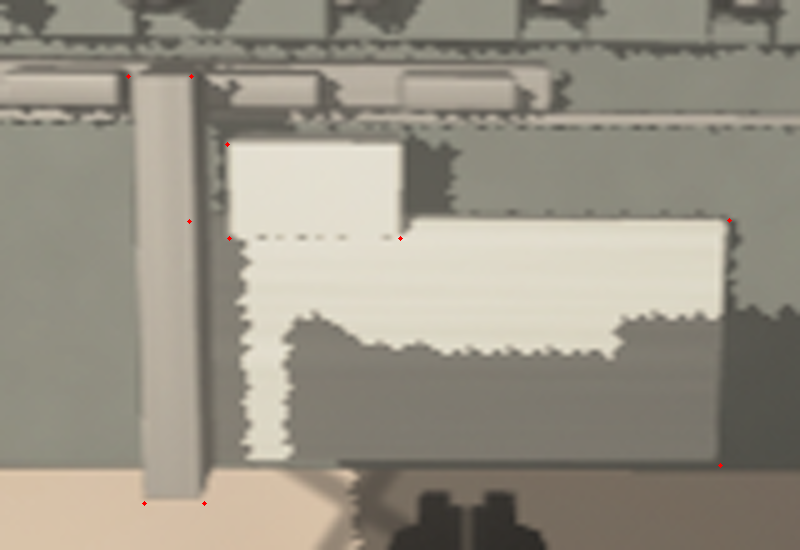

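```bash
python3 -c "
from h import *
print(sense()['time_s']); r.hand_in()"
```

```text
7.4167
the job is handed in; nothing more can be done
```

The keeper bar is fully open and locked, and I handed the job in at 7.4 s of the 38 s allowed; the hand-in gives no verdict.

**What I did:** With the fingers shut, I pressed the thumb plate down about 10 mm. Keeping it down, I pushed the lug along until the sideways force rose to about 18 N at the end stop. I then backed off 6 mm and lifted clear.

**Last checks:**
- **Bar:** in the last close-up, the lug's outline fell on the position computed for 51 mm open, to about 1 mm.
- **Catch:** the stop block's corners matched its raised height (50 mm) behind the lug.
- **Weights:** all five showed upright in their slots.
- **Arm:** the tool was about 185 mm up, touching nothing, with wrist force near zero.
- **Cone, tray and scraper:** the path stayed well clear of them, but I did not re-measure them at the end.

**Disagreement:** one picture, taken while the arm was still settling, put the lug about 2 mm short of full opening. The close-up taken once it was still did not show that.

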